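# Pin back the sprung belt tensioner of a pulp stirrer

## Robot

A 6-joint arm with a two-finger parallel gripper is mounted at the origin on the work surface. World frame = base frame: x ahead of the robot, y to its left, z up, the work surface at z = 0. Lengths are in m, angles in rad, forces in N, time in s.
With the tool pointing down it reaches from about 0.325 to 0.9 m from the base axis. Payload 3.5 kg.
Tool frame: the origin (TCP) lies at the very end of the fingers, on their centre line; the grasp point (between the pads) lies 19 mm behind it; z points along the fingers, y is the line along which they close (so a half turn about z gives the same grasp; the last joint's range is limited). The gripper opens to 85 mm and grips with 20 to 120 N. Pads are 22 mm wide; open, the fingers measure 114 mm over their backs; the gripper's body (76 mm by 85 mm) begins 54 mm behind the grasp point. The pads swing forward as they close: fully open they stand 13 mm farther back than shut.
Start: joints at [-1.406, 0.276, -0.026, 1.268, 0, 1.467], TCP at [0.165, -0.603, 0.231] pointing down, gripper open.
Joint ranges: [-3.12, 3.12], [-0.85, 1.88], [-1.08, 1.24], [-1.95, 2.15], [-1.57, 1.53], [-3.14, 3.14]. Speed limits (rad/s): [2.57, 2.57, 3.14, 3.14, 3.14, 3.14].

## Interface

Orientations are given as a unit quaternion [x, y, z, w].
In Python, from cell import r gives the robot as it stands.
- The arm moves only by the tool arm_command, never from a script. Its argument "moves" is a list of rows, each an object with "jaw": the opening, from 0 (shut) to 1 (fully open); "slide": the shift along the tool's x, y, z in cm, a list of three; "angular": the turn, a rotation vector about the tool's x, y, z in degrees, a list of three. A call has exactly 8 rows; each row is the pose to reach, as a shift and turn from the pose commanded when the call began, along the tool's axes at that moment; what a row does not reach only later rows make up. A row lasts 1/8 s, in which the tool goes at most 62.5 mm and 10.7 degrees, less where a joint would pass 70% of its speed; a pose out of reach is approached as far as the arm can. A call with a gripper value outside its range is refused whole. The fingers move at their own pace and stop on an object; the grip force is fixed at half the most. Time passes only in rows, so rows that repeat a pose let the fingers close, or fill a call up. It gives the time, the measured TCP pose, the force, the opening and the grip force at its end, in the units of the state.
- r.sense(): the state, without advancing time (a new reading comes with each control period).
- r.snapshot(name): name is "scene" or "top"; returns a dict with "color" (420x560x3 uint8, blue, green, red), "z_map" (420x560 float32, m along the optical axis (not along the pixel's ray), 0 where there is no reading), "fx", "fy", "cx", "cy" (pixels), "extrinsics" (4x4, takes a point from world to camera coordinates). Camera axes: x right, y down, z forward; pixel columns grow to the right and rows downward; lengths in m; the calibration is good to about 2 mm. A picture is of the moment at which its call begins.
- r.job_done(): hands the job in; it is judged then, once.
Trained networks look in a picture, given as the dict that the camera call returned (one of the last four; its "shot" number tells which), for a name from the list of things; names that differ only in an ending like _2 or _b are one class to them, and where a whole thing is asked for, a point or a joint stands for the part that bears it (a point fixed in the world has none). Each returns a list of dicts, best first, with "p" (0 to 1); they miss things now and then, are a little off and sometimes report something else, mostly with a low value. They report only what shows in the picture. A call takes as long as a camera call.
- r.find_in(query, picture): "position" ([x, y, z] in m, in world coordinates, good to about 4 mm: the middle of the surface that is visible of it).
The state is a dict: "clock": time; "qpos": joint angles; "joint_velocities": joint speeds; "tau": joint torques, N m; "ee_pos": TCP position; "ee_rot": TCP orientation; "force": force on the tool from outside, world axes, zero at the start; "moment": the same for the moment, N m; "grip_width": opening from 0.0 (shut) to 1.0 (fully open); "finger_force": force on a finger pad.
Only numpy, scipy, OpenCV 4.12 (cv2) and the standard library are available. Lean on these libraries where they do the work, as an engineer would, in place of code of your own. Each camera call takes 0.05 s, during which the arm holds its last target. There are 200 camera calls.

## Task

The pulp stirrer's drive is open for a new belt: take the short locking pin with the round black knob out of the wooden tool block, stand it in the hole in the tail of the tensioner arm, then turn the arm back against its spring by its idler wheel and hold it there until the pin drops through into the lock plate below. Feel for it: do not strain the arm against the pin once the pin has caught, do not wind the arm on to its far stop, and never let it snap back; leave the pin fully home and holding the arm, and leave the tools and the nut tray where they are.

Things in the scene. Friction and masses are not known exactly. Their poses are not given: they have to be found in the camera images.
- deck: Drive head of a pulp stirrer, fixed: grey plate on two side cheeks, top 110 mm above the table. Origin: on the table under it; the plate spans -125 to 125 mm in its x, -190 to 200 mm in its y. On it, in its frame: a 110 mm pulley at (60, 130) mm, a 60 mm pulley at (75, -90) mm, tops 62 mm above the plate, and the sprung tensioner. It carries the lock plate (see pivot).
- tensioner_angle (a joint): Angle of the tensioner arm (rad) about the pivot. 0: at rest on its near stop, as at the start. Grows counter-clockwise seen from above (the idler wheel moves to the deck's -x side); far stop at 1.0. The spring pushes back to 0 with 0.35 N m at 0, plus 0.5 N m per rad (4 N at the wheel at rest, 6.5 to 9 N when locked); if let go the arm flies back. Not self-holding.
- pivot (a point): The arm's upright axis, at the deck plate's top (110 mm up). The lock plate, flat steel 12 mm thick, lies on the deck under the arm's tail; its one upright hole is 11.8 mm wide, 70 mm from the pivot, its bottom closed by the deck. It is clamped by bolts in slots, so its hole meets the arm's hole at an arm angle anywhere from 0.42 to 0.82 rad: not measured, to be felt for.
- wheel_center (a point): Centre of the black idler wheel on the arm: 50 mm diameter, 22 mm tall, spinning freely on an upright axle 85 mm from the pivot, its middle 39 mm above the deck plate; a bolt head stands 6 mm out of its top. At rest 30 mm are free beside it on both sides of the arm; the arm, 24 mm wide, runs under it with its top 25 mm above the deck plate.
- tail_bore (a point): Centre of the upper mouth of the upright hole in the square boss (28 x 28 x 18 mm) on the arm's tail, 70 mm from the pivot, opposite the wheel, 32 mm above the deck plate. The hole is 11.8 mm wide and 18 mm long; 2 mm under it lies the lock plate's top face. It turns with the arm.
- pin_knob (a point): Centre of the locking pin's round black knob, where to grip it: 24 mm diameter, 20 mm tall, 49 mm above the pin's foot. Under it a steel collar 16 mm diameter, 8 mm tall, and the steel shank, 10 mm diameter, 31 mm long. 59 mm in all, about 80 g. It stands in the tool block, collar on the block's top.
- pin_tip (a point): Centre of the foot of the locking pin.
- lock_pin: The locking pin (see pin_knob); origin at its foot, z up. Stood in the arm's hole it first rests with its foot on the lock plate, collar 11 mm above the boss, and slides along with the arm; when the holes meet it drops by its own weight; fully home its collar rests on the boss.
- tool_block: Fixed wooden block 150 x 45 x 42 mm with three upright holes 36 mm deep, at -50, 0 and 50 mm along its x axis, 12.5 mm wide. Origin: centre of its underside. The pin stands in one of the holes, a nut driver and a bradawl in the others, in any order.
- nut_driver_center (a point): Nut driver standing in the tool block, black handle 26 mm diameter, its top 60 mm above the block. Bystander; the point is half-way up it.
- bradawl_center (a point): Bradawl standing in the tool block, pear-shaped wooden handle 32 mm across, its top 48 mm above the block. Bystander; the point is half-way up it.
- wrench: Steel spanner 190 mm long lying on the table. Bystander; origin on its underside.
- screwdriver: Screwdriver lying on the table. Bystander; origin on its underside.
- nut_tray: Steel tray 100 x 75 x 28 mm with the guard's nuts. Bystander; origin: centre of its underside.
- tension_arm: The sprung tensioner arm, dark steel: idler wheel at one end, square boss with the pin's hole at the tail. Origin on the pivot at the deck plate's top; its x axis points to the wheel, z up.

How it is judged:
On the way, in this order (a step that is already met when the one before it is completed fails the run):
1. the pin stands in the hole of the arm's tail, its foot through the hole, with the arm still near its rest (horizontal distance between pin_tip and tail_bore below 0.004 m and z of pin_tip in the frame of tail_bore below -0.015 m and angle between lock_pin's own z axis and vertical below 0.15 rad and value of joint tensioner_angle below 0.35 rad), for 0.2 s.
2. the arm is turned back and the pin has dropped through it into the lock plate (value of joint tensioner_angle above 0.36 rad and horizontal distance between pin_tip and tail_bore below 0.004 m and z of pin_tip in the frame of tail_bore below -0.026 m), for 0.2 s.
At the end, for the whole second after the job is handed in: The pin is home through the arm's hole and in the lock plate (foot at least 28 mm below the boss's top face, that is, collar within 3 mm of the boss), within 4 mm of the hole's axis, upright within 0.15 rad and at rest, and it alone holds the arm turned back, between 0.36 and 0.9 rad (value of joint tensioner_angle between 0.36 and 0.9 rad and horizontal distance between pin_tip and tail_bore below 0.004 m and z of pin_tip in the frame of tail_bore below -0.028 m and angle between lock_pin's own z axis and vertical below 0.15 rad and linear speed of lock_pin below 0.02 m/s); the robot touches nothing.
It fails at once if the arm's boss and the pin are strained against each other (over 25 N) (contact force between lock_pin and tension_arm above 25 N).
It fails at once if the arm is wound on to its far stop (over 0.95 rad) (value of joint tensioner_angle above 0.95 rad).
It fails at once if the sprung arm snaps back (faster than 2 rad/s below 0.33 rad) (velocity of joint tensioner_angle below -2 rad/s and value of joint tensioner_angle below 0.33 rad).
It fails at once if a bystander is moved (over 20 mm) (distance of any of nut_driver_center, bradawl_center, wrench, screwdriver, nut_tray from where it was at the start of the episode above 0.02 m).
It also fails if it takes over 72 s, if anything falls off the work surface, if the arm or the gripper's body presses on something with over 40 N, if the wrist force passes 120 N, or if a joint passes its speed limit or range.

## Working session

There is one attempt and no reset: what is moved stays moved. The work goes in short steps, Python scripts to look and compute and a tool call to move; the robot and the scene stay as the last step left them, time stands still between calls to the robot, and variables do not carry over. Pictures are saved under pics/ and viewed, at most 10 in all, crops included, and the job is handed in when it is done.

Besides the shell and the picture viewer there is one more tool, called after "Call:" as a command line: name --argument value ..., lists and objects as JSON in quotes. arm_command: Moves the arm, as the interface text tells. Its arguments: {"type":"object","properties":{"moves":{"type":"array","items":{"type":"object","properties":{"jaw":{"type":"number"},"slide":{"type":"array","items":{"type":"number"}},"angular":{"type":"array","items":{"type":"number"}}}}}},"required":["moves"]}

```bash
mkdir -p pics; ls; cat > h.py <<'E'
import numpy as np, cv2
from scipy.spatial.transform import Rotation as R
from cell import r
def cloud(s):
    z=s["z_map"]; v,u=np.mgrid[:z.shape[0],:z.shape[1]]
    c=np.stack([(u-s["cx"])/s["fx"]*z,(v-s["cy"])/s["fy"]*z,z],-1)
    E=np.array(s["extrinsics"]); w=(c-E[:3,3])@E[:3,:3]
    w[z<=0]=np.nan
    return w
def pix(s,p):
    E=np.array(s["extrinsics"]); c=E[:3,:3]@p+E[:3,3]
    return c[0]/c[2]*s["fx"]+s["cx"],c[1]/c[2]*s["fy"]+s["cy"]
def tool(p):  # world target -> slide cm in tool axes from current
    st=r.sense(); return R.from_quat(st["ee_rot"]).inv().apply(np.array(p)-st["ee_pos"])*100
E
python3 - <<'E'
from h import *
st=r.sense(); print(st["ee_pos"],st["ee_rot"],st["clock"])
print(R.from_quat(st["ee_rot"]).as_matrix().round(3))
for n in("scene","top"):
    s=r.snapshot(n); cv2.imwrite(f"pics/{n}0.png",s["color"]); np.savez(f"{n}0.npz",**s)
    E=np.array(s["extrinsics"]); print(n,"cam",(-E[:3,:3].T@E[:3,3]).round(3),s["fx"])
    for q in("pin_knob","wheel_center","tail_bore","tool_block","deck","nut_driver_center","bradawl_center","nut_tray","tension_arm"):
        print(q,[(np.round(d["position"],3).tolist(),round(d["p"],2)) for d in r.find_in(q,s)[:2]])
E
```

```text
pics
[ 0.16523836 -0.60195362  0.23014552] [ 9.91049630e-01  1.33489275e-01 -3.00810631e-05 -1.11538115e-03] 0.0
[[ 0.964  0.265 -0.   ]
 [ 0.265 -0.964  0.002]
 [ 0.    -0.002 -1.   ]]
scene cam [0.904 0.82  0.872] 418.8799848119315
pin_knob [([0.364, 0.354, 0.071], 0.44)]
wheel_center [([0.608, -0.065, 0.142], 0.74)]
tail_bore [([0.609, -0.062, 0.146], 0.61), ([0.651, 0.079, 0.111], 0.39)]
tool_block [([0.426, 0.35, 0.038], 0.8), ([0.61, -0.066, 0.144], 0.69)]
deck [([0.648, 0.076, 0.113], 0.82), ([0.287, 0.274, 0.01], 0.29)]
nut_driver_center [([0.417, 0.346, 0.088], 0.72), ([0.424, 0.35, 0.043], 0.55)]
bradawl_center [([0.464, 0.328, 0.089], 0.53), ([0.658, 0.348, 0.021], 0.25)]
nut_tray [([0.288, 0.276, 0.007], 0.55)]
tension_arm []
top cam [0.397 0.01  1.369] 448.14078083224945
pin_knob [([0.651, 0.34, 0.023], 0.56)]
wheel_center []
tail_bore [([0.604, -0.07, 0.146], 0.72)]
tool_block [([0.404, 0.334, 0.046], 0.87)]
deck [([0.621, -0.036, 0.109], 0.59)]
nut_driver_center [([0.604, -0.07, 0.149], 0.56), ([0.46, 0.318, 0.087], 0.52)]
bradawl_center []
nut_tray [([0.604, -0.068, 0.145], 0.66)]
tension_arm [([0.602, -0.068, 0.144], 0.66)]
```

View pics/scene0.png

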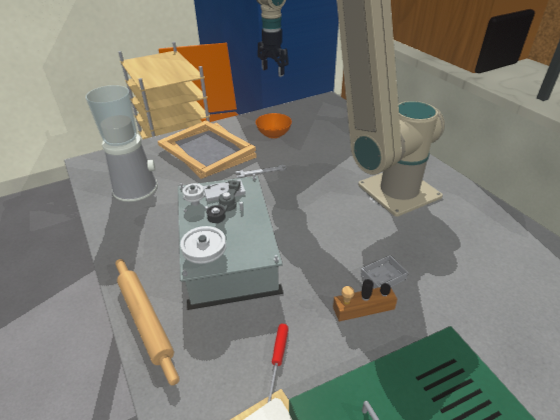

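View pics/top0.png

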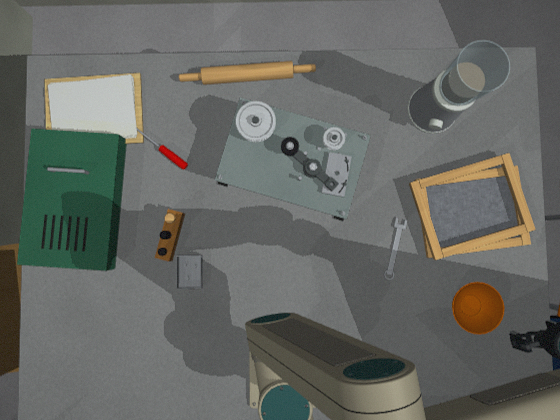

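The scene and top views show the pin's round knob at the block's robot-side end (top image about (162,252)). The idler wheel is at (290,146), the pivot at (312,168) and the boss at (332,184). Next I measure these from the depth.

```bash
python3 - <<'E'
from h import *
s=dict(np.load("top0.npz")); w=cloud(s); c=s["color"]
def blob(u0,u1,v0,v1,z0,z1,dark=None,name=""):
    p=w[v0:v1,u0:u1]; g=c[v0:v1,u0:u1].max(-1)
    m=(p[...,2]>z0)&(p[...,2]<z1)
    if dark: m&=g<dark
    q=p[m].astype(np.float32); (x,y),rad=cv2.minEnclosingCircle(q[:,:2].copy())
    print(name,len(q),"mean",q.mean(0).round(4),"circ",round(x,4),round(y,4),round(rad,4))
    return q
k=blob(152,172,243,262,.058,.08,90,"knob")
blob(155,175,226,243,.085,.115,None,"driver"); blob(160,180,210,226,.07,.1,None,"awl")
blob(278,302,134,158,.152,.17,None,"wheel")
blob(300,322,158,180,.115,.2,None,"pivotz")
b=blob(320,345,172,196,.137,.148,None,"boss"); print(cv2.minAreaRect(b[:,:2].copy()*1000))
d=w[90:225,205:375]; q=d[(abs(d[...,2]-.11)<.006)].astype(np.float32); print("deck",cv2.minAreaRect(q[:,:2].copy()*1000),np.median(q[:,2]))
big=blob(232,280,98,142,.165,.18,None,"big"); blob(322,348,126,150,.165,.18,None,"small")
t=w[205:265,150:190]; q=t[(abs(t[...,2]-.042)<.006)].astype(np.float32); print("block",cv2.minAreaRect(q[:,:2].copy()*1000),np.median(q[:,2]))
a=cv2.resize(c[95:225,205:375],None,fx=4,fy=4,interpolation=cv2.INTER_CUBIC); cv2.imwrite("pics/deck.png",a)
s2=dict(np.load("scene0.npz")); w2=cloud(s2); p=w2[275:300,375:395]; g=s2["color"][275:300,375:395].max(-1)
q=p[(g<60)&(p[...,2]>.045)].astype(np.float32); print("knob scene",len(q),q.mean(0),np.nanmin(q,0),np.nanmax(q,0))
E
```

```text
knob 61 mean [0.3602 0.3515 0.0688] circ 0.3602 0.3526 0.0119
driver 69 mean [0.4076 0.3379 0.0989] circ 0.4075 0.3394 0.0128
awl 90 mean [0.4556 0.3247 0.0854] circ 0.4556 0.3254 0.0158
wheel 250 mean [ 0.6465 -0.021   0.1581] circ 0.6465 -0.0213 0.0249
pivotz 349 mean [ 0.5871 -0.0799  0.1387] circ 0.5869 -0.0781 0.0415
boss 96 mean [ 0.5428 -0.1339  0.1404] circ 0.5471 -0.1277 0.0259
((549.3999633789062, -128.40737915039062), (48.718013763427734, 28.02562713623047), 45.40828323364258)
deck ((623.078857421875, -29.158462524414062), (390.23297119140625, 250.9772186279297), 72.73856353759766) 0.108769044
big 56 mean [0.7185 0.071  0.1696] circ 0.731 0.0562 0.0338
small 32 mean [ 0.6645 -0.1422  0.1695] circ 0.6645 -0.1414 0.0111
block ((407.3798828125, 339.846923828125), (46.549766540527344, 150.40240478515625), 74.63574981689453) 0.04133961
knob scene 89 [0.36791435 0.35353076 0.06442687] [0.356666   0.3391227  0.05094191] [0.37643915 0.36365414 0.07202956]
```

View pics/deck.png

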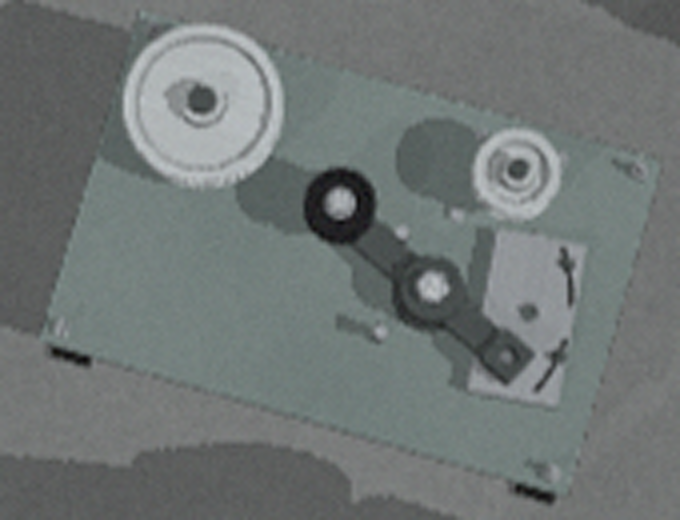

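The crop shows the wheel at (340,203), the pivot bolt at (432,285), the tail hole at (507,357) and the open lock hole in the lock plate at (529,312), which lets me estimate the lock angle.

```bash
python3 - <<'E'
from h import *
s=dict(np.load("top0.npz")); E=np.array(s["extrinsics"]); C=-E[:3,:3].T@E[:3,3]
def at(x,y,z):
    u,v=(x+.5)/4-.5+205,(y+.5)/4-.5+95
    d=E[:3,:3].T@np.array([(u-s["cx"])/s["fx"],(v-s["cy"])/s["fy"],1]); return C+d*(z-C[2])/d[2]
W=at(340,203,.160);B=at(507,357,.142);L=at(529,312,.122)
cl=cloud(s); P=at(432,285,cl[95+71,205+108,2]); print("pivot z",P[2])
for n,p in zip("WPBL",(W,P,B,L)):print(n,p.round(4))
print("WB",np.linalg.norm((W-B)[:2]),"WP",np.linalg.norm((W-P)[:2]),"PB",np.linalg.norm((P-B)[:2]),"PL",np.linalg.norm((P-L)[:2]))
a=lambda p:np.arctan2(*(p-P)[1::-1]); print("arm dir",np.degrees(a(W)),np.degrees(a(B)),"lock angle",a(L)-a(B))
st=r.sense();print(st["force"],st["ee_pos"])
print(tool([.360,.352,.2]))
E
```

```text
pivot z 0.1535650174380392
W [ 0.6472 -0.0207  0.16  ]
P [ 0.5909 -0.0829  0.1536]
B [ 0.5421 -0.1344  0.142 ]
L [ 0.5759 -0.1528  0.122 ]
WB 0.15477936862906272 WP 0.08385806776892206 PB 0.07093139918411503 PL 0.07143426165044325
arm dir 47.83515594304339 -133.47838532212316 lock angle 0.5475029218322469
[-0.33156602 -0.16679874  0.25517148] [ 0.16539358 -0.60270237  0.23132244]
[ 44.03257169 -86.91604748   3.13480165]
```

Call:
arm_command --moves '[{"jaw":1,"slide":[5,-4,-1],"angular":[0,0,-9]},{"jaw":1,"slide":[9.5,-8,-2],"angular":[0,0,-19]},{"jaw":1,"slide":[14,-12,-3],"angular":[0,0,-28]},{"jaw":1,"slide":[19,-15.5,-4],"angular":[0,0,-38]},{"jaw":1,"slide":[24,-19.5,-5],"angular":[0,0,-48]},{"jaw":1,"slide":[28.5,-23.5,-6],"angular":[0,0,-57]},{"jaw":1,"slide":[33,-27.5,-6],"angular":[0,0,-66]},{"jaw":1,"slide":[38,-31.3,-6],"angular":[0,0,-75]}]'

```text
clock: 2.0
ee_pos: [0.4497, -0.1989, 0.292]
ee_rot: [0.703, 0.711, 0.0, 0.001]
force: [0.3, -0.9, 0.6]
grip_width: 1.004
finger_force: 0.0
```

```bash
python3 - <<'E'
from h import *
st=r.sense();M=R.from_quat(st["ee_rot"]).as_matrix()
print(st["clock"],st["ee_pos"],np.degrees(np.arctan2(M[1,0],M[0,0])),M[:,2].round(3),np.degrees(st["qpos"]).round(1))
for p in([.45,.1,.25],[.37,.34,.16],[.360,.352,.12]):print(tool(p).round(2))
E
```

```text
2.0 [ 0.4497344  -0.19890167  0.29197837] 90.62586498663562 [ 0.001 -0.001 -1.   ] [-31.4   0.6 -12.   77.3  -0.   58. ]
[29.89  0.35  4.17]
[53.99 -7.4  13.13]
[55.2  -8.39 17.13]
```

Call:
arm_command --moves '[{"jaw":1,"slide":[6,0,1],"angular":[0,0,-9]},{"jaw":1,"slide":[12,0,2],"angular":[0,0,-18]},{"jaw":1,"slide":[18,0,3],"angular":[0,0,-27]},{"jaw":1,"slide":[24,-0.5,4],"angular":[0,0,-37]},{"jaw":1,"slide":[30,-1,5],"angular":[0,0,-46]},{"jaw":1,"slide":[36,-2.5,6],"angular":[0,0,-55]},{"jaw":1,"slide":[41.5,-4.5,8],"angular":[0,0,-64]},{"jaw":1,"slide":[47,-6.5,10],"angular":[0,0,-73.5]}]'

```text
clock: 3.0
ee_pos: [0.3806, 0.2711, 0.1913]
ee_rot: [0.138, 0.99, 0.001, 0.001]
force: [0.5, -0.4, -0.3]
grip_width: 0.997
finger_force: 0.0
```

```bash
python3 - <<'E'
from h import *
st=r.sense();M=R.from_quat(st["ee_rot"]).as_matrix()
print(st["clock"],st["ee_pos"],np.degrees(np.arctan2(M[1,0],M[0,0])),M[:,2].round(3),np.degrees(st["qpos"]).round(1))
for p in([.360,.352,.12],[.360,.352,.047]):print(tool(p).round(2))
E
```

```text
3.0 [0.38055059 0.27106945 0.1913466 ] 164.1646494947767 [ 0.002  0.001 -1.   ] [ 27.5   1.2 -23.7  65.   -0.   43.4]
[4.2  7.22 7.14]
[ 4.21  7.21 14.44]
```

Call:
arm_command --moves '[{"jaw":1,"slide":[2.1,3.6,3],"angular":[0,0,0]},{"jaw":1,"slide":[4.2,7.2,6],"angular":[0,0,0]},{"jaw":1,"slide":[4.2,7.2,10],"angular":[0,0,0]},{"jaw":1,"slide":[4.2,7.2,13],"angular":[0,0,0]},{"jaw":1,"slide":[4.2,7.2,14.4],"angular":[0,0,0]},{"jaw":1,"slide":[4.2,7.2,14.4],"angular":[0,0,0]},{"jaw":0,"slide":[4.2,7.2,14.4],"angular":[0,0,0]},{"jaw":0,"slide":[4.2,7.2,14.4],"angular":[0,0,0]}]'

```text
clock: 4.0
ee_pos: [0.3619, 0.3506, 0.0487]
ee_rot: [0.141, 0.99, 0.001, 0.001]
force: [0.5, -0.1, -0.7]
grip_width: 0.607
finger_force: 0.0
```

Call:
arm_command --moves '[{"jaw":0,"slide":[0,0,0],"angular":[0,0,0]},{"jaw":0,"slide":[0,0,0],"angular":[0,0,0]},{"jaw":0,"slide":[0,0,0],"angular":[0,0,0]},{"jaw":0,"slide":[0,0,0],"angular":[0,0,0]},{"jaw":0,"slide":[0,0,0],"angular":[0,0,0]},{"jaw":0,"slide":[0,0,0],"angular":[0,0,0]},{"jaw":0,"slide":[0,0,0],"angular":[0,0,0]},{"jaw":0,"slide":[0,0,0],"angular":[0,0,0]}]'

```text
clock: 5.0
ee_pos: [0.3613, 0.3502, 0.0483]
ee_rot: [0.141, 0.99, 0.0, 0.001]
force: [-1.4, -1.4, 5.7]
grip_width: 0.255
finger_force: 58.5
```

Call:
arm_command --moves '[{"jaw":0,"slide":[0,0,-1.5],"angular":[0,0,0]},{"jaw":0,"slide":[0,0,-3],"angular":[0,0,0]},{"jaw":0,"slide":[0,0,-5],"angular":[0,0,0]},{"jaw":0,"slide":[0,0,-8],"angular":[0,0,0]},{"jaw":0,"slide":[0,0,-12],"angular":[0,0,0]},{"jaw":0,"slide":[0,0,-17],"angular":[0,0,0]},{"jaw":0,"slide":[0,0,-21],"angular":[0,0,0]},{"jaw":0,"slide":[0,0,-21],"angular":[0,0,0]}]'

```text
clock: 6.0
ee_pos: [0.3626, 0.3514, 0.2623]
ee_rot: [0.14, 0.99, 0.003, 0.003]
force: [-0.9, 0.8, -1.0]
grip_width: 0.258
finger_force: 59.3
```

```bash
python3 - <<'E'
from h import *
st=r.sense();M=R.from_quat(st["ee_rot"]).as_matrix()
print(st["clock"],st["ee_pos"],np.degrees(np.arctan2(M[1,0],M[0,0])),M[:,2].round(3),st["force"],st["grip_width"],st["finger_force"])
s=r.snapshot("scene"); u,v=map(int,pix(s,st["ee_pos"])); print(u,v)
a=cv2.resize(s["color"][v-50:v+60,u-60:u+60],None,fx=5,fy=5,interpolation=cv2.INTER_CUBIC); cv2.imwrite("pics/held.png",a)
for p in([.45,.15,.255],[.51,-.0,.255],[.542,-.134,.22]):print(tool(p).round(2))
E
```

```text
6.0 [0.3626201  0.35135879 0.26234052] 163.84716803442677 [ 0.007  0.005 -1.   ] [-0.86705124  0.81579573 -0.95261874] 0.25798745406331086 59.27632927894592
399 227
[-14.09 -16.79   0.46]
[-24.02 -29.53   0.44]
[-30.81 -41.52   3.92]
```

View pics/held.png

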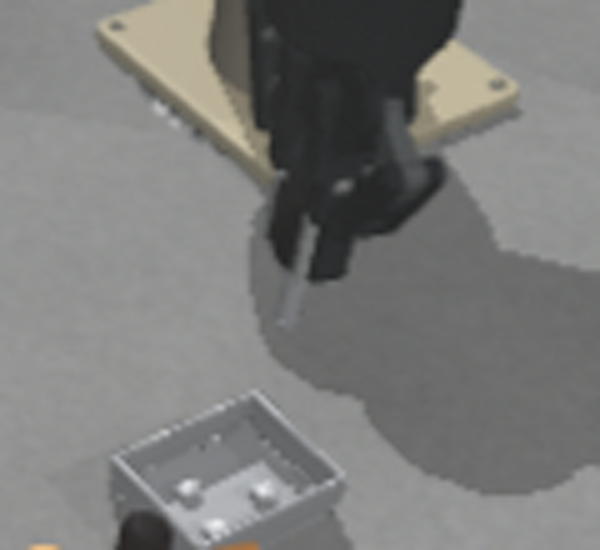

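The pin is held: its shank shows from (308,225) to its foot at (287,322). I check whether it hangs upright.

```bash
python3 - <<'E'
from h import *
st=r.sense(); s=r.snapshot("scene")
v0,u0=227-50,399-60
p=np.array(st["ee_pos"])
for dz in (0,-.01,-.02,-.03,-.036,-.04):
    u,v=pix(s,p+[0,0,dz]); print(dz,round((u-u0)*5,1),round((v-v0)*5,1))
M=R.from_quat(st["ee_rot"]).as_matrix()
for ax in (0,1):
    u,v=pix(s,p+[0,0,-.03]+.01*M[:,ax]); print("axis",ax,(u-u0)*5,(v-v0)*5)
w=cloud(s)
for y in range(225,325,12):
    x=int(308-21*(y-225)/97); print(w[v0+y//5,u0+x//5].round(4))
E
```

```text
0 301.5 255.7
-0.01 297.6 272.7
-0.02 293.8 289.5
-0.03 290.1 306.0
-0.036 287.9 315.8
-0.04 286.4 322.3
axis 0 311.06746459973067 302.42885478800304
axis 1 299.84505849743925 321.2514916433946
[0.376  0.3613 0.2921]
[0.3777 0.3639 0.2893]
[0.377  0.3619 0.2818]
[0.3773 0.364  0.2751]
[0.3757 0.3611 0.2664]
[0.3653 0.3539 0.2471]
[0.3655 0.3526 0.2401]
[0.3673 0.3527 0.235 ]
[0.3671 0.3544 0.2272]
```

Call:
arm_command --moves '[{"jaw":0,"slide":[-3.5,-4.8,0],"angular":[0,0,0]},{"jaw":0,"slide":[-7,-9.5,0],"angular":[0,0,0]},{"jaw":0,"slide":[-10.6,-14.2,0],"angular":[0,0,0]},{"jaw":0,"slide":[-14.2,-19,0],"angular":[0,0,0]},{"jaw":0,"slide":[-17.8,-23.9,0],"angular":[0,0,0]},{"jaw":0,"slide":[-21.3,-28.7,0],"angular":[0,0,0]},{"jaw":0,"slide":[-24.9,-33.5,1],"angular":[0,0,0]},{"jaw":0,"slide":[-28.4,-38.2,2],"angular":[0,0,0]}]'

```text
clock: 7.1
ee_pos: [0.5261, -0.0976, 0.2352]
ee_rot: [0.141, 0.99, 0.0, -0.002]
force: [0.8, 0.6, -0.5]
grip_width: 0.262
finger_force: 59.4
```

```bash
python3 - <<'E'
from h import *
st=r.sense();M=R.from_quat(st["ee_rot"]).as_matrix()
print(st["clock"],st["ee_pos"],np.degrees(np.arctan2(M[1,0],M[0,0])),M[:,2].round(4))
for p in([.5421,-.1344,.2],[.542,-.134,.188]):print(tool(p).round(2))
E
```

```text
7.1 [ 0.5261453  -0.0976286   0.23519324] 163.8206631790703 [-0.0032  0.0013 -1.    ]
[-2.57 -3.09  3.51]
[-2.55 -3.05  4.71]
```

Call:
arm_command --moves '[{"jaw":0,"slide":[-1.3,-1.5,1],"angular":[0,0,0]},{"jaw":0,"slide":[-2.6,-3.1,2],"angular":[0,0,0]},{"jaw":0,"slide":[-2.6,-3.1,3.5],"angular":[0,0,0]},{"jaw":0,"slide":[-2.6,-3.1,4.7],"angular":[0,0,0]},{"jaw":0,"slide":[-2.6,-3.1,4.7],"angular":[0,0,0]},{"jaw":0,"slide":[-2.6,-3.1,4.7],"angular":[0,0,0]},{"jaw":0,"slide":[-2.6,-3.1,4.7],"angular":[0,0,0]},{"jaw":0,"slide":[-2.6,-3.1,4.7],"angular":[0,0,0]}]'

```text
clock: 8.1
ee_pos: [0.5439, -0.1331, 0.191]
ee_rot: [0.14, 0.99, -0.0, 0.001]
force: [-0.1, -0.2, -1.2]
grip_width: 0.259
finger_force: 59.4
```

```bash
python3 - <<'E'
from h import *
st=r.sense();M=R.from_quat(st["ee_rot"]).as_matrix()
print(st["clock"],st["ee_pos"],M[:,2].round(4),st["force"])
print(tool([.5421,-.1344,.18]).round(2))
s0=dict(np.load("scene0.npz")); s=r.snapshot("scene"); p=np.array(st["ee_pos"])
u0,v0=map(int,pix(s,p-[0,0,.04])); u0-=30; v0-=25
f=lambda i:cv2.resize(i[v0:v0+50,u0:u0+60],None,fx=6.5,fy=6.5,interpolation=cv2.INTER_CUBIC)
cv2.imwrite("pics/over.png",np.hstack([f(s0["color"]),f(s["color"])]))
g=lambda q:[round((a-b+.5)*6.5-.5,1) for a,b in zip(pix(s,np.array(q)),(u0,v0))]
print("bore px",g([.5421,-.1344,.142]),"foot px",g(p-[0,0,.038]),"under foot",g([p[0],p[1],.142]),"x+5",g([.5471,-.1344,.142]),"y+5",g([.5421,-.1294,.142]))
E
```

```text
8.1 [ 0.5439179  -0.13305518  0.19099211] [ 1.2e-03 -4.0e-04 -1.0e+00] [-0.09339666 -0.20519675 -1.17812399]
[ 0.14 -0.18  1.1 ]
bore px [np.float64(202.5), np.float64(182.7)] foot px [np.float64(198.1), np.float64(165.7)] under foot [np.float64(200.1), np.float64(185.3)] x+5 [np.float64(192.5), np.float64(185.9)] y+5 [np.float64(207.0), np.float64(188.3)]
```

View pics/over.png

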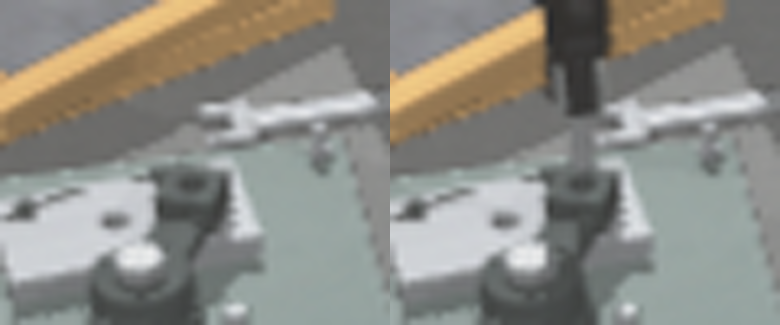

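```bash
python3 - <<'E'
from h import *
st=r.sense(); p=np.array(st["ee_pos"]); s0=dict(np.load("scene0.npz")); s=r.snapshot("scene")
u0,v0=map(int,pix(s,p-[0,0,.04])); u0-=30; v0-=25
g0=cv2.cvtColor(s0["color"],6).astype(int); g=cv2.cvtColor(s["color"],6).astype(int)
print("off",u0,v0); print("before bore\n",g0[v0+23:v0+34,u0+22:u0+38]); print("now\n",g[v0+12:v0+34,u0+22:u0+38])
E
```

```text
off 205 155
before bore
 [[138 142 142 141 140 136 130 139 150 146 140 145 151 150 149 151]
 [149 153 157 161 166 148 154 157 158 160 170 179 184 181 160 160]
 [152 140 135 132 132 120 123 130 141 149 172 187 189 188 175 160]
 [156 104 101 103 110 109 106 104 110 114 125 131 132 158 185 160]
 [130 102  85 102 107  97  84  83  83  93 109 105  91 144 201 168]
 [194 169 105 109 106  89  71  73  73  88 110 101  75 143 206 178]
 [204 183 123 110 109 102  90  87  93 106 106  90  65 141 213 195]
 [195 155  94  92  98 102  99 101 108 111 102  75  64 124 196 206]
 [198 165  75  76  78  80  80  81  86  88  82  66  74 145 210 211]
 [201 171  73  73  71  71  68  73  73  75  71  63  83 128 180 217]
 [203 175  92  75  74  75  75  79  80  75  70  68  96 157 206 216]]
now
 [[124 112  83  97 105  54  55  56  54  77 111 117 112 112 113 112]
 [113  93  78  95 107  61  55  55  55  70 102 117 112 113 111 111]
 [112  98  72  90 107  62  55  55  54  68  99 116 112 112 123 140]
 [113 110  96  93 110  74  54  54  54  67 100 117 119 150 176 180]
 [113 112 111 112 110  75  53  54  52  66 111 165 192 192 202 20
[... 442 characters left out ...]
 128 137 142 146 144 143 145]
 [154 157 160 164 168 140 123 122 118 132 165 175 182 179 154 153]
 [153 141 136 133 132 117 116 122 115 130 171 187 189 188 175 158]
 [156 105 101 103 110 109 108 102  99 110 126 131 132 159 186 160]
 [130 101  85 100 108  97  84  82  81  94 109 105  92 145 201 169]
 [195 170 103 105 104  89  71  74  72  88 110 101  74 143 207 179]
 [205 183 123 109 108 101  90  87  93 105 107  90  65 142 213 196]
 [196 156  94  92  98 102  99 101 108 111 102  74  63 125 197 207]
 [199 166  75  76  79  80  80  81  84  85  82  64  74 146 211 212]
 [202 172  73  72  70  70  68  72  73  74  71  64  83 128 181 217]
 [204 176  92  75  75  75  74  79  80  74  69  67  97 157 207 217]]
```

Relative to the foot in the image, the bore lies about (+1.7, +0.8) mm away in world x and y. I move there and lower the pin gently.

```bash
python3 - <<'E'
from h import *
p=r.sense()["ee_pos"]; print(p, tool(np.array([.5450,-.1326,.180])).round(2))
for a in ([.001,0,0],[0,.001,0]): print(tool(np.array(p)+a).round(3))
E
```

```text
[ 0.54375474 -0.13313187  0.19072504] [-0.1   0.09  1.07]
[-0.096  0.028  0.   ]
[ 0.028  0.096 -0.   ]
```

Call:
arm_command --moves '[{"jaw":0,"slide":[-0.08,0.08,0.2],"angular":[0,0,0]},{"jaw":0,"slide":[-0.08,0.08,0.4],"angular":[0,0,0]},{"jaw":0,"slide":[-0.08,0.08,0.6],"angular":[0,0,0]},{"jaw":0,"slide":[-0.08,0.08,0.8],"angular":[0,0,0]},{"jaw":0,"slide":[-0.08,0.08,1.0],"angular":[0,0,0]},{"jaw":0,"slide":[-0.08,0.08,1.1],"angular":[0,0,0]},{"jaw":0,"slide":[-0.08,0.08,1.2],"angular":[0,0,0]},{"jaw":0,"slide":[-0.08,0.08,1.2],"angular":[0,0,0]}]'

```text
clock: 9.2
ee_pos: [0.5448, -0.1326, 0.1791]
ee_rot: [0.141, 0.99, -0.0, 0.0]
force: [-1.1, 0.7, 5.3]
grip_width: 0.257
finger_force: 59.8
```

Call:
arm_command --moves '[{"jaw":0,"slide":[0,0,0.1],"angular":[0,0,0]},{"jaw":0,"slide":[0,0,0.2],"angular":[0,0,0]},{"jaw":0,"slide":[0,0,0.2],"angular":[0,0,0]},{"jaw":0,"slide":[0,0,0.2],"angular":[0,0,0]},{"jaw":0,"slide":[0,0,0.2],"angular":[0,0,0]},{"jaw":0,"slide":[0,0,0.2],"angular":[0,0,0]},{"jaw":0,"slide":[0,0,0.2],"angular":[0,0,0]},{"jaw":0,"slide":[0,0,0.2],"angular":[0,0,0]}]'

```text
clock: 10.2
ee_pos: [0.5454, -0.1328, 0.1789]
ee_rot: [0.14, 0.99, -0.0, 0.001]
force: [-3.4, 1.7, 11.4]
grip_width: 0.256
finger_force: 60.6
```

Call:
arm_command --moves '[{"jaw":0,"slide":[0.06,0.03,0],"angular":[0,0,0]},{"jaw":0,"slide":[0.12,0.06,0],"angular":[0,0,0]},{"jaw":0,"slide":[0.18,0.0,0],"angular":[0,0,0]},{"jaw":0,"slide":[0.15,-0.09,0],"angular":[0,0,0]},{"jaw":0,"slide":[0.04,-0.12,0],"angular":[0,0,0]},{"jaw":0,"slide":[-0.06,-0.06,0],"angular":[0,0,0]},{"jaw":0,"slide":[-0.08,0.06,0],"angular":[0,0,0]},{"jaw":0,"slide":[0,0.14,0],"angular":[0,0,0]}]'

```text
clock: 11.2
ee_pos: [0.5455, -0.1325, 0.1789]
ee_rot: [0.141, 0.99, -0.002, 0.001]
force: [-3.8, -1.3, 11.2]
grip_width: 0.257
finger_force: 60.7
```

Call:
arm_command --moves '[{"jaw":0,"slide":[0,-0.07,-0.05],"angular":[0,0,0]},{"jaw":0,"slide":[0,-0.14,-0.05],"angular":[0,0,0]},{"jaw":0,"slide":[0.05,-0.16,-0.05],"angular":[0,0,0]},{"jaw":0,"slide":[0.1,-0.19,-0.05],"angular":[0,0,0]},{"jaw":0,"slide":[0.15,-0.22,-0.05],"angular":[0,0,0]},{"jaw":0,"slide":[0.2,-0.25,-0.05],"angular":[0,0,0]},{"jaw":0,"slide":[0.25,-0.28,-0.05],"angular":[0,0,0]},{"jaw":0,"slide":[0.3,-0.3,-0.05],"angular":[0,0,0]}]'

```text
clock: 12.2
ee_pos: [0.5438, -0.1327, 0.179]
ee_rot: [0.14, 0.99, 0.001, 0.003]
force: [1.9, 2.7, 7.8]
grip_width: 0.257
finger_force: 60.2
```

```bash
python3 - <<'E'
from h import *
st=r.sense(); p=np.array(st["ee_pos"]);print(p,st["force"]); s0=dict(np.load("scene0.npz")); s=r.snapshot("scene")
u0,v0=205,155
f=lambda i:cv2.resize(i[v0+12:v0+42,u0+15:u0+45],None,fx=13,fy=13,interpolation=cv2.INTER_CUBIC)
cv2.imwrite("pics/touch.png",np.hstack([f(s0["color"]),f(s["color"])]))
g=cv2.cvtColor(s["color"],6).astype(int); print(g[v0+20:v0+34,u0+22:u0+38])
E
```

```text
[ 0.54383792 -0.13273095  0.17901734] [1.88776436 2.65557021 7.84107507]
[[114 114 114 113 116 105  53  52  53  57  92 138 170 199 210 210]
 [114 114 124 137 128 114  94 100 112 117 130 146 160 168 164 156]
 [125 143 144 147 143 130 115 119 120 125 133 128 124 115 108 115]
 [146 150 148 149 147 138 121 121 119 127 137 141 147 144 143 144]
 [153 156 160 164 168 139 122 122 122 138 165 175 181 178 154 153]
 [153 141 137 132 132 115 115 122 118 130 171 187 188 188 174 158]
 [156 105 101 104 110 108 113 122 116 111 125 131 132 159 186 161]
 [130 101  84 101 105  94 103 122 118 109 108 105  92 145 201 169]
 [194 169 103 105 101  83  95 122 118 108 110 100  74 143 207 178]
 [205 183 123 109 105  98  94 106 105  90 107  91  64 142 213 196]
 [195 156  94  91  97 101  93  83  83  90 102  74  62 124 197 206]
 [199 166  74  75  78  80  77  74  75  79  81  65  73 146 211 211]
 [202 172  74  73  70  70  67  72  73  74  70  63  82 128 181 217]
 [204 176  92  76  74  74  74  79  80  74  69  68  96 157 207 216]]
```

View pics/touch.png

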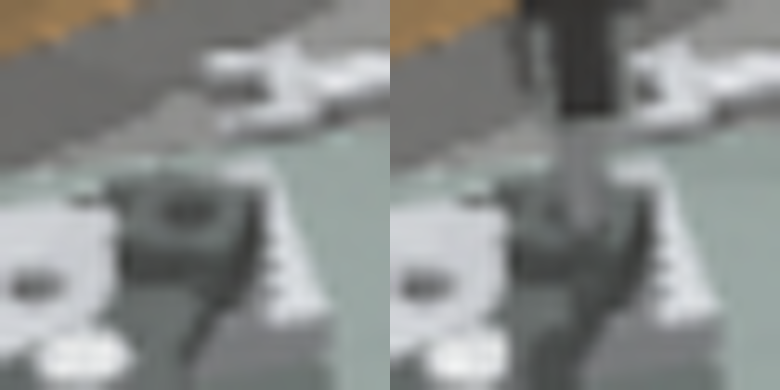

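The foot is resting on the boss about 3 mm toward +y from the hole, and a dark rim of the hole still shows to its upper left at about (545,205). I lift, shift to −y and lower again.

Call:
arm_command --moves '[{"jaw":0,"slide":[0,0,-0.4],"angular":[0,0,0]},{"jaw":0,"slide":[-0.26,-0.21,-0.4],"angular":[0,0,0]},{"jaw":0,"slide":[-0.26,-0.21,-0.3],"angular":[0,0,0]},{"jaw":0,"slide":[-0.26,-0.21,-0.2],"angular":[0,0,0]},{"jaw":0,"slide":[-0.26,-0.21,-0.1],"angular":[0,0,0]},{"jaw":0,"slide":[-0.26,-0.21,0],"angular":[0,0,0]},{"jaw":0,"slide":[-0.26,-0.21,0.1],"angular":[0,0,0]},{"jaw":0,"slide":[-0.26,-0.21,0.1],"angular":[0,0,0]}]'

```text
clock: 13.25
ee_pos: [0.5433, -0.1368, 0.1759]
ee_rot: [0.141, 0.99, -0.001, 0.0]
force: [-0.7, -4.1, 0.5]
grip_width: 0.259
finger_force: 59.6
```

Call:
arm_command --moves '[{"jaw":0,"slide":[-0.03,-0.1,0.1],"angular":[0,0,0]},{"jaw":0,"slide":[-0.03,-0.1,0.3],"angular":[0,0,0]},{"jaw":0,"slide":[-0.03,-0.1,0.5],"angular":[0,0,0]},{"jaw":0,"slide":[-0.03,-0.1,0.7],"angular":[0,0,0]},{"jaw":0,"slide":[-0.03,-0.1,0.9],"angular":[0,0,0]},{"jaw":0,"slide":[-0.03,-0.1,1.1],"angular":[0,0,0]},{"jaw":0,"slide":[-0.03,-0.1,1.3],"angular":[0,0,0]},{"jaw":0,"slide":[-0.03,-0.1,1.4],"angular":[0,0,0]}]'

```text
clock: 14.25
ee_pos: [0.5432, -0.1371, 0.1617]
ee_rot: [0.141, 0.99, -0.0, 0.0]
force: [1.1, -2.7, 1.2]
grip_width: 0.26
finger_force: 59.6
```

Call:
arm_command --moves '[{"jaw":0.5,"slide":[0,0,0],"angular":[0,0,0]},{"jaw":0.6,"slide":[0,0,0],"angular":[0,0,0]},{"jaw":0.6,"slide":[0,0,0],"angular":[0,0,0]},{"jaw":0.6,"slide":[0,0,-0.5],"angular":[0,0,0]},{"jaw":0.6,"slide":[0,0,-2],"angular":[0,0,0]},{"jaw":0.6,"slide":[0,0,-4],"angular":[0,0,0]},{"jaw":0.6,"slide":[0,0,-7],"angular":[0,0,0]},{"jaw":0.6,"slide":[0,0,-9],"angular":[0,0,0]}]'

```text
clock: 15.25
ee_pos: [0.544, -0.1373, 0.2548]
ee_rot: [0.141, 0.99, -0.0, 0.002]
force: [0.2, 0.4, 0.4]
grip_width: 0.603
finger_force: 0.0
```

```bash
python3 - <<'E'
from h import *
st=r.sense(); p=np.array(st["ee_pos"]);M=R.from_quat(st["ee_rot"]).as_matrix();print(p,st["force"],M[:,2].round(3),np.degrees(np.arctan2(M[1,0],M[0,0])),np.degrees(st["qpos"]).round(0))
s=r.snapshot("scene")
u0,v0=205,155
cv2.imwrite("pics/in.png",cv2.resize(s["color"][130:230,165:285],None,fx=5,fy=5,interpolation=cv2.INTER_CUBIC))
E
```

```text
[ 0.54399922 -0.13728624  0.25475185] [0.15356178 0.40783675 0.44405054] [ 0.003 -0.001 -1.   ] 163.84336569322207 [-21.   9.  -8.  74.   0.  -5.]
```

View pics/in.png

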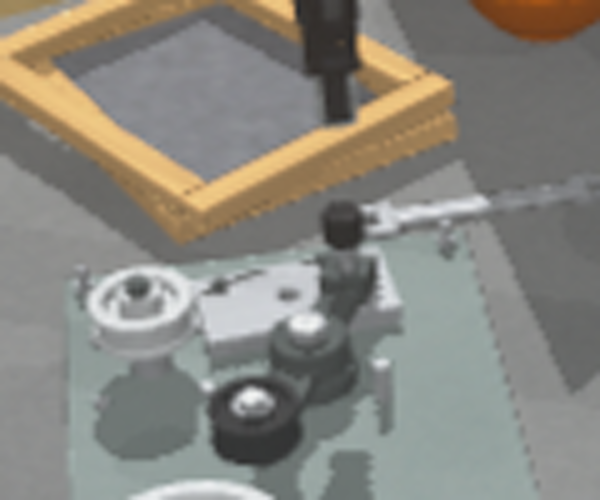

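The pin now stands in the tail hole with its knob at (343,225), so I go to the wheel.

Call:
arm_command --moves '[{"jaw":0.8,"slide":[-0.9,1.8,0],"angular":[0,0,-10]},{"jaw":0.8,"slide":[-1.7,3.5,0],"angular":[0,0,-20]},{"jaw":0.8,"slide":[-2.6,5.2,0],"angular":[0,0,-30]},{"jaw":0.8,"slide":[-3.5,7,0],"angular":[0,0,-40]},{"jaw":0.8,"slide":[-4.3,8.7,0.5],"angular":[0,0,-50]},{"jaw":0.8,"slide":[-5.2,10.4,1],"angular":[0,0,-60]},{"jaw":0.8,"slide":[-6,12.1,2],"angular":[0,0,-70]},{"jaw":0.8,"slide":[-6.9,13.9,3],"angular":[0,0,-79]}]'

```text
clock: 16.3
ee_pos: [0.6486, -0.0222, 0.2221]
ee_rot: [-0.524, 0.852, -0.0, 0.0]
force: [0.1, -0.5, 0.0]
grip_width: 0.803
finger_force: 0.0
```

```bash
python3 - <<'E'
from h import *
st=r.sense(); p=np.array(st["ee_pos"]);M=R.from_quat(st["ee_rot"]).as_matrix();print(p,st["grip_width"],M[:,2].round(3),np.degrees(np.arctan2(M[1,0],M[0,0])))
print(tool([.6485,-.0231,.132]).round(2))
E
```

```text
[ 0.6486333  -0.02222544  0.22210352] 0.8026138963405741 [ 0.001  0.    -1.   ] -116.85565493207257
[ 0.09 -0.02  9.01]
```

Call:
arm_command --moves '[{"jaw":0.8,"slide":[0,0,2],"angular":[0,0,0]},{"jaw":0.8,"slide":[0,0,4],"angular":[0,0,0]},{"jaw":0.8,"slide":[0,0,6],"angular":[0,0,0]},{"jaw":0.8,"slide":[0,0,7.5],"angular":[0,0,0]},{"jaw":0.8,"slide":[0,0,8.5],"angular":[0,0,0]},{"jaw":0.8,"slide":[0,0,9],"angular":[0,0,0]},{"jaw":0.8,"slide":[0,0,9],"angular":[0,0,0]},{"jaw":0.8,"slide":[0,0,9],"angular":[0,0,0]}]'

```text
clock: 17.3
ee_pos: [0.6486, -0.0228, 0.1326]
ee_rot: [-0.521, 0.853, -0.0, 0.001]
force: [-0.6, -0.6, 1.7]
grip_width: 0.8
finger_force: 0.0
```

Call:
arm_command --moves '[{"jaw":0.7,"slide":[0,0,0],"angular":[0,0,0]},{"jaw":0.6,"slide":[0,0,0],"angular":[0,0,0]},{"jaw":0.5,"slide":[0,0,0],"angular":[0,0,0]},{"jaw":0.4,"slide":[0,0,0],"angular":[0,0,0]},{"jaw":0.4,"slide":[0,0,0],"angular":[0,0,0]},{"jaw":0.4,"slide":[0,0,0],"angular":[0,0,0]},{"jaw":0.4,"slide":[0,0,0],"angular":[0,0,0]},{"jaw":0.4,"slide":[0,0,0],"angular":[0,0,0]}]'

```text
clock: 18.3
ee_pos: [0.6492, -0.0232, 0.1329]
ee_rot: [-0.521, 0.853, -0.001, 0.001]
force: [2.2, -2.4, 5.2]
grip_width: 0.571
finger_force: 61.9
```

```bash
cat >> h.py <<'E'
P=np.array([.5909,-.0856])
def ang():
    p=np.array(r.sense()["ee_pos"])[:2]-P; return np.arctan2(p[1],p[0])-np.radians(47.3), np.linalg.norm(p)
def W(t): a=np.radians(47.3)+t; return P+.085*np.array([np.cos(a),np.sin(a)])
E
python3 - <<'E'
from h import *
print(ang()); Rm=R.from_quat(r.sense()["ee_rot"]).inv()
for t in np.arange(.05,.46,.05): print(round(t,2),(Rm.apply([*(W(t)-W(0)),0])*100).round(2))
E
```

```text
(np.float64(-0.006299004849185552), np.float64(0.08541148537983803))
0.05 [-0.1   0.41 -0.  ]
0.1 [-0.19  0.83 -0.  ]
0.15 [-0.25  1.25 -0.  ]
0.2 [-0.29  1.67 -0.  ]
0.25 [-0.31  2.1  -0.01]
0.3 [-0.31  2.52 -0.01]
0.35 [-0.28  2.95 -0.01]
0.4 [-0.24  3.37 -0.01]
0.45 [-0.17  3.79 -0.01]
```

Call:
arm_command --moves '[{"jaw":0.4,"slide":[-0.05,0.2,0],"angular":[0,0,0]},{"jaw":0.4,"slide":[-0.1,0.41,0],"angular":[0,0,0]},{"jaw":0.4,"slide":[-0.15,0.62,0],"angular":[0,0,0]},{"jaw":0.4,"slide":[-0.19,0.83,0],"angular":[0,0,0]},{"jaw":0.4,"slide":[-0.22,1.04,0],"angular":[0,0,0]},{"jaw":0.4,"slide":[-0.25,1.25,0],"angular":[0,0,0]},{"jaw":0.4,"slide":[-0.27,1.46,0],"angular":[0,0,0]},{"jaw":0.4,"slide":[-0.29,1.67,0],"angular":[0,0,0]}]'

```text
clock: 19.3
ee_pos: [0.6367, -0.0137, 0.1329]
ee_rot: [-0.521, 0.854, -0.002, 0.001]
force: [5.0, -4.2, 3.6]
grip_width: 0.564
finger_force: 62.1
```

```bash
python3 - <<'E'
from h import *
print(ang(),r.sense()["force"])
E
```

```text
(np.float64(0.17811577687516422), np.float64(0.08521521821305687)) [ 5.04245874 -4.21365794  3.61150488]
```

Call:
arm_command --moves '[{"jaw":0.4,"slide":[-0.01,0.21,0],"angular":[0,0,0]},{"jaw":0.4,"slide":[-0.02,0.43,0],"angular":[0,0,0]},{"jaw":0.4,"slide":[-0.02,0.64,0],"angular":[0,0,0]},{"jaw":0.4,"slide":[-0.02,0.85,0],"angular":[0,0,0]},{"jaw":0.4,"slide":[0,1.06,0],"angular":[0,0,0]},{"jaw":0.4,"slide":[0.01,1.28,0],"angular":[0,0,0]},{"jaw":0.4,"slide":[0.03,1.49,0],"angular":[0,0,0]},{"jaw":0.4,"slide":[0.05,1.7,0],"angular":[0,0,0]}]'

```text
clock: 20.3
ee_pos: [0.622, -0.0065, 0.1329]
ee_rot: [-0.521, 0.854, -0.003, 0.002]
force: [6.3, -4.4, 3.6]
grip_width: 0.568
finger_force: 62.0
```

```bash
cat > look.py <<'E'
from h import *
import sys
s=r.snapshot("scene"); a,rad=ang(); w=cloud(s); g=s["color"].max(-1)
b=P-.07*np.array([np.cos(a+np.radians(47.3)),np.sin(a+np.radians(47.3))])
m=(np.hypot(w[...,0]-b[0],w[...,1]-b[1])<.016)&(w[...,2]>.148)
print("ang",round(a,3),"r",round(rad,4),"F",np.round(r.sense()["force"],1),"knob n",m.sum(),"top z",np.round(np.percentile(w[m][:,2],[50,90,97]),4) if m.any() else None)
E
python3 look.py; python3 - <<'E'
from h import *
Rm=R.from_quat(r.sense()["ee_rot"]).inv()
for t in np.arange(.42,.72,.02): print(round(t,2),(Rm.apply([*(W(t)-W(.4)),0])*100).round(2))
E
```

```text
ang 0.374 r 0.085 F [ 5.5 -4.2  2.3] knob n 0 top z None
0.42 [ 0.02  0.17 -0.  ]
0.44 [ 0.05  0.34 -0.  ]
0.46 [ 0.08  0.5  -0.  ]
0.48 [ 0.11  0.67 -0.  ]
0.5 [ 0.15  0.84 -0.01]
0.52 [ 0.19  1.   -0.01]
0.54 [ 0.24  1.17 -0.01]
0.56 [ 0.28  1.33 -0.01]
0.58 [ 0.33  1.49 -0.01]
0.6 [ 0.39  1.65 -0.01]
0.62 [ 0.44  1.81 -0.01]
0.64 [ 0.5   1.97 -0.01]
0.66 [ 0.57  2.13 -0.01]
0.68 [ 0.63  2.29 -0.01]
0.7 [ 0.7   2.44 -0.02]
```

```bash
sed -i 's/snapshot("scene")/snapshot("top")/' look.py; python3 look.py; python3 - <<'E'
from h import *
s=r.snapshot("top"); cv2.imwrite("pics/t1.png",cv2.resize(s["color"][100:250,230:400],None,fx=4,fy=4,interpolation=cv2.INTER_CUBIC))
E
```

```text
ang 0.374 r 0.085 F [ 5.7 -4.5  3.4] knob n 74 top z [0.1784 0.1823 0.1835]
```

View pics/t1.png

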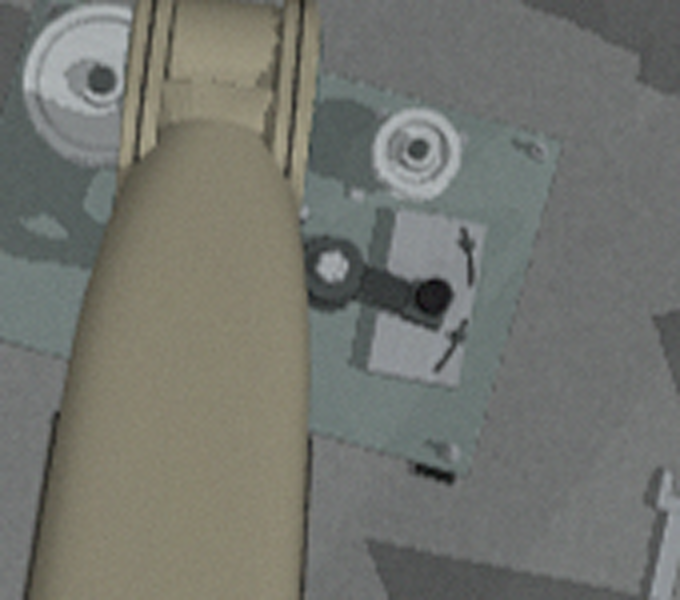

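The top view shows the knob at (432,295) still standing high on the turned tail, top z about 0.18. I carry on slowly toward the estimated angle of about 0.55.

Call:
arm_command --moves '[{"jaw":0.4,"slide":[0.01,0.1,0],"angular":[0,0,0]},{"jaw":0.4,"slide":[0.03,0.2,0],"angular":[0,0,0]},{"jaw":0.4,"slide":[0.04,0.3,0],"angular":[0,0,0]},{"jaw":0.4,"slide":[0.06,0.4,0],"angular":[0,0,0]},{"jaw":0.4,"slide":[0.08,0.5,0],"angular":[0,0,0]},{"jaw":0.4,"slide":[0.1,0.6,0],"angular":[0,0,0]},{"jaw":0.4,"slide":[0.12,0.72,0],"angular":[0,0,0]},{"jaw":0.4,"slide":[0.15,0.84,0],"angular":[0,0,0]}]'

```text
clock: 21.45
ee_pos: [0.6141, -0.004, 0.1329]
ee_rot: [-0.521, 0.854, -0.003, 0.002]
force: [6.4, -3.6, 3.1]
grip_width: 0.566
finger_force: 62.0
```

```bash
python3 look.py
```

```text
ang 0.471 r 0.0849 F [ 6.1 -4.9  2.1] knob n 74 top z [0.1784 0.1812 0.1821]
```

Call:
arm_command --moves '[{"jaw":0.4,"slide":[0.01,0.04,0],"angular":[0,0,0]},{"jaw":0.4,"slide":[0.02,0.08,0],"angular":[0,0,0]},{"jaw":0.4,"slide":[0.03,0.13,0],"angular":[0,0,0]},{"jaw":0.4,"slide":[0.04,0.17,0],"angular":[0,0,0]},{"jaw":0.4,"slide":[0.05,0.21,0],"angular":[0,0,0]},{"jaw":0.4,"slide":[0.06,0.25,0],"angular":[0,0,0]},{"jaw":0.4,"slide":[0.08,0.29,0],"angular":[0,0,0]},{"jaw":0.4,"slide":[0.09,0.33,0],"angular":[0,0,0]}]'

```text
clock: 22.5
ee_pos: [0.6108, -0.0032, 0.1329]
ee_rot: [-0.521, 0.854, -0.003, 0.002]
force: [6.0, -3.9, 2.3]
grip_width: 0.568
finger_force: 62.0
```

```bash
python3 look.py
```

```text
ang 0.509 r 0.0848 F [ 5.9 -5.   2.1] knob n 77 top z [0.1776 0.1804 0.1812]
```

Next, commanded angle 0.54→0.58, shift (0.09, 0.32).

Call:
arm_command --moves '[{"jaw":0.4,"slide":[0.01,0.04,0],"angular":[0,0,0]},{"jaw":0.4,"slide":[0.02,0.08,0],"angular":[0,0,0]},{"jaw":0.4,"slide":[0.03,0.12,0],"angular":[0,0,0]},{"jaw":0.4,"slide":[0.04,0.16,0],"angular":[0,0,0]},{"jaw":0.4,"slide":[0.05,0.2,0],"angular":[0,0,0]},{"jaw":0.4,"slide":[0.07,0.24,0],"angular":[0,0,0]},{"jaw":0.4,"slide":[0.08,0.28,0],"angular":[0,0,0]},{"jaw":0.4,"slide":[0.09,0.32,0],"angular":[0,0,0]}]'

```text
clock: 23.55
ee_pos: [0.6078, -0.0025, 0.1329]
ee_rot: [-0.521, 0.853, -0.003, 0.002]
force: [7.3, -4.3, 1.4]
grip_width: 0.566
finger_force: 62.1
```

```bash
python3 look.py
```

```text
ang 0.546 r 0.0848 F [ 7.2 -4.2  1.9] knob n 72 top z [0.1683 0.1713 0.1723]
```

The pin dropped: the knob top fell from 0.178 to 0.168 at 0.546 rad. I ease back until the pin carries the load, then open and rise.

Call:
arm_command --moves '[{"jaw":0.4,"slide":[-0.02,-0.08,0],"angular":[0,0,0]},{"jaw":0.4,"slide":[-0.04,-0.16,0],"angular":[0,0,0]},{"jaw":0.4,"slide":[-0.06,-0.24,0],"angular":[0,0,0]},{"jaw":0.4,"slide":[-0.08,-0.32,0],"angular":[0,0,0]},{"jaw":0.4,"slide":[-0.1,-0.38,0],"angular":[0,0,0]},{"jaw":0.4,"slide":[-0.11,-0.42,0],"angular":[0,0,0]},{"jaw":0.4,"slide":[-0.11,-0.42,0],"angular":[0,0,0]},{"jaw":0.4,"slide":[-0.11,-0.42,0],"angular":[0,0,0]}]'

```text
clock: 24.6
ee_pos: [0.6115, -0.0033, 0.1329]
ee_rot: [-0.521, 0.853, -0.002, 0.002]
force: [5.7, -4.3, 2.3]
grip_width: 0.568
finger_force: 62.0
```

```bash
python3 look.py
```

```text
ang 0.5 r 0.0848 F [ 6.  -3.7  3. ] knob n 75 top z [0.1674 0.1703 0.1723]
```

Call:
arm_command --moves '[{"jaw":0.4,"slide":[-0.01,-0.04,0],"angular":[0,0,0]},{"jaw":0.4,"slide":[-0.02,-0.08,0],"angular":[0,0,0]},{"jaw":0.4,"slide":[-0.03,-0.12,0],"angular":[0,0,0]},{"jaw":0.4,"slide":[-0.04,-0.16,0],"angular":[0,0,0]},{"jaw":0.4,"slide":[-0.05,-0.2,0],"angular":[0,0,0]},{"jaw":0.4,"slide":[-0.05,-0.2,0],"angular":[0,0,0]},{"jaw":0.4,"slide":[-0.05,-0.2,0],"angular":[0,0,0]},{"jaw":0.4,"slide":[-0.05,-0.2,0],"angular":[0,0,0]}]'

```text
clock: 25.65
ee_pos: [0.6121, -0.0034, 0.1328]
ee_rot: [-0.521, 0.853, -0.001, 0.001]
force: [3.7, -2.8, 5.3]
grip_width: 0.564
finger_force: 62.3
```

```bash
python3 look.py
```

```text
ang 0.493 r 0.0848 F [ 2.5 -3.5  5.6] knob n 68 top z [0.168  0.1715 0.1731]
```

The arm now stops at 0.49 and the force on the tool falls, so the pin is carrying it. I unload the rest, open and rise.

Call:
arm_command --moves '[{"jaw":0.4,"slide":[-0.02,-0.07,0],"angular":[0,0,0]},{"jaw":0.4,"slide":[-0.03,-0.13,0],"angular":[0,0,0]},{"jaw":0.4,"slide":[-0.03,-0.13,0],"angular":[0,0,0]},{"jaw":0.8,"slide":[-0.03,-0.13,0],"angular":[0,0,0]},{"jaw":0.8,"slide":[-0.03,-0.13,0],"angular":[0,0,0]},{"jaw":0.8,"slide":[-0.03,-0.13,0],"angular":[0,0,0]},{"jaw":0.8,"slide":[-0.03,-0.13,0],"angular":[0,0,0]},{"jaw":0.8,"slide":[-0.03,-0.13,0],"angular":[0,0,0]}]'

```text
clock: 26.7
ee_pos: [0.6118, -0.0029, 0.1316]
ee_rot: [-0.521, 0.853, 0.0, -0.0]
force: [0.4, 0.4, 0.4]
grip_width: 0.805
finger_force: 0.0
```

Call:
arm_command --moves '[{"jaw":0.8,"slide":[0,0,-1],"angular":[0,0,0]},{"jaw":0.8,"slide":[0,0,-2.5],"angular":[0,0,0]},{"jaw":0.8,"slide":[0,0,-5],"angular":[0,0,0]},{"jaw":0.8,"slide":[0,0,-8],"angular":[0,0,0]},{"jaw":0.8,"slide":[0,0,-12],"angular":[0,0,0]},{"jaw":0.8,"slide":[0,0,-14],"angular":[0,0,0]},{"jaw":0.8,"slide":[0,0,-14],"angular":[0,0,0]},{"jaw":0.8,"slide":[0,0,-14],"angular":[0,0,0]}]'

```text
clock: 27.7
ee_pos: [0.6116, -0.003, 0.2714]
ee_rot: [-0.521, 0.853, 0.0, -0.0]
force: [0.4, 0.2, 0.3]
grip_width: 0.798
finger_force: 0.0
```

```bash
python3 look.py; python3 - <<'E'
from h import *
s=r.snapshot("scene"); t=r.snapshot("top"); w=cloud(t)
a=cv2.resize(s["color"][140:240,165:265],None,fx=4,fy=4,interpolation=cv2.INTER_CUBIC)
b=cv2.resize(t["color"][130:205,290:365],(400,400),interpolation=cv2.INTER_CUBIC)
cv2.imwrite("pics/end.png",np.hstack([a,b]))
E
```

```text
ang 0.504 r 0.0851 F [-0.2 -0.3 -0.7] knob n 70 top z [0.1671 0.1705 0.1715]
```

View pics/end.png

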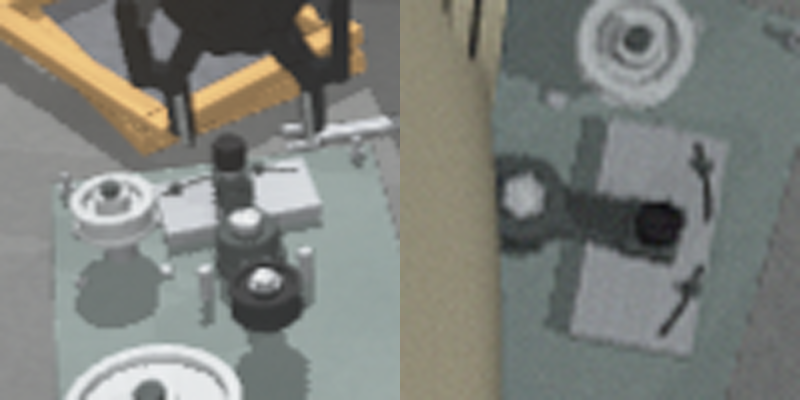

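The picture shows the arm holding turned back with nothing touching it, and the pin's knob low on the boss at (228,152). The knob top sits about 11 mm lower than before the drop, so the pin is fully home.

```bash
python3 -c "
from cell import r
print(r.job_done())"
```

```text
the job is handed in; nothing more can be done
None
```

I handed the job in at about 28 s: the pin is home in the lock plate and alone holds the tensioner arm at about 0.5 rad, judging by the camera and the gripper position (no verdict came back); the gripper is clear, and I never went near the tools and nut tray again after lifting the pin out.

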